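Unlatch the strainer cassette and hold it over the drip tray

TASK

Take the strainer cassette out of the pump unit: pinch its two side catches together, draw it straight up out of its bay without wrenching against the latches, and carry it to the drip tray. Finish while still holding it by the pinched catches, upright and still, its underside about 10 cm above the middle of the tray; do not put it down or let go, and leave the cup, bottle and weight alone.

Things in the scene. Friction and masses are not known exactly. Their poses are not given: they have to be found in the camera images.
- unit: Low cream pump unit, fixed, 200 (x) x 280 (y) x 80 mm high, flat deck on top. Origin: centre of its underside. Two equal bays in the deck at its own y = +70 and -70 mm (x = 0), each 75 (x) x 57 (y) mm and 42 mm deep; one holds the cassette, the other is closed by a flat cover standing 10 mm above the deck. Control panel on its -x face.
- cassette_grip (a point): Point midway between the catch pads of the grey upright strainer cassette, 26 mm above the deck while seated. Own axes: z up, y the pinch direction. Above the deck it is a core 60 (x) x 34 (y) mm, 54 mm high, with a catch pad off its +y and -y faces: 24 wide (x), 7 thick, from 6 to 46 mm above the deck; pads' outer faces 62 mm apart at rest, 50 fully pinched. 0.15 to 0.32 kg.
- cassette_foot (a point): Centre of the cassette's underside, 68 mm below cassette_grip, same axes; seated it stands 42 mm below the deck on the bay's floor and must rise that much to leave the bay. The cassette is 96 mm high; below the deck its end flanges are 54 mm (y), 72 mm overall (x), with about 1.5 mm play a side.
- catch_left (a joint): Travel (m) of the sprung catch pad on the cassette's +y face: 0 out (latched: a toe hooks 3 mm under the deck and holds it fast), 0.006 fully in at its stop; free from 0.003 on. Spring 1.5 N at rest, 4.5 N fully in.
- catch_right (a joint): The same for the catch pad on the cassette's -y face.
- drip_tray: Fixed open steel tray, 150 (x) x 170 (y) x 25 mm high, wall and floor 4 to 5 mm thick, empty, on the bench beside the pump unit, left or right of it. Origin: centre of its underside.
- sample_cup: Clear cup, 74 mm across, 100 mm high, bystander; origin at the centre of its underside.
- reagent_bottle: Amber bottle, 64 mm across, 150 mm high, bystander; origin at the centre of its underside.
- brass_weight: Brass knobbed weight, 44 mm across, 60 mm high, bystander; origin at the centre of its underside.
There are look-alikes about, which are no part of the job. What is meant by the drip_tray is not blue, and is the larger of those in its own colour. Leave any turquoise look-alike of the part that bears cassette_grip alone.

How it is judged:
On the way, in this order (a step that is already met when the one before it is completed fails the run):
1. both catches pinched in while the cassette still stands in its bay (value of joint each of catch_left, catch_right above 0.003 m and z of cassette_foot in the frame of unit below 0.045 m and contact force between the fingers and cassette above 2 N), for 0.1 s.
2. cassette drawn up out of its bay, held by the pinched catches (value of joint each of catch_left, catch_right above 0.003 m and z of cassette_foot in the frame of unit above 0.082 m and contact force between cassette and unit below 0.1 N), for 0.1 s.
At the end, for the whole second after the job is handed in: The cassette hangs in the fingers with both catches pinched in by more than 3 mm, touching neither unit nor tray, within 35 mm of the tray's centre seen from above, its underside 60 to 160 mm above the bench, within 0.25 rad of upright and still (under 0.03 m/s) (value of joint each of catch_left, catch_right above 0.003 m and contact force between the fingers and cassette above 2 N and contact force between cassette and unit below 0.1 N and contact force between cassette and drip_tray below 0.1 N and horizontal distance between cassette_foot and drip_tray below 0.035 m and z of cassette_foot in the frame of drip_tray between 0.06 and 0.16 m and angle between cassette_foot's own z axis and vertical below 0.25 rad and linear speed of cassette below 0.03 m/s); the arm keeps its last pose, push and grip.
It fails at once if the cassette is wrenched or rammed against the pump unit (over 45 N) (contact force between cassette and unit above 45 N).
It fails at once if the cup, bottle or weight is pushed more than 30 mm (distance of any of sample_cup, reagent_bottle, brass_weight from where it was at the start of the episode above 0.03 m).
It also fails if it takes over 40 s, if anything falls off the work surface, if the arm or the gripper's body presses on something with over 40 N, if the wrist force passes 120 N, or if a joint passes its speed limit or range.

ROBOT

A 6-joint arm with a two-finger parallel gripper is mounted at the origin on the work surface. World frame = base frame: x ahead of the robot, y to its left, z up, the work surface at z = 0. Lengths are in m, angles in rad, forces in N, time in s.
With the tool pointing down it reaches from about 0.25 to 0.775 m from the base axis. Payload 4 kg.
Tool frame: the origin (TCP) lies midway between the tips of the shut fingers; the grasp point (between the pads) lies 19 mm behind it; z points along the fingers, x is the direction in which the jaws open and shut, and the axes are right-handed (so a half turn about z gives the same grasp; the last joint's range is limited). The gripper opens to 94 mm and grips with 3 to 60 N. Pads are 16 mm wide; open, the fingers measure 119 mm over their backs; the gripper's body (75 mm by 177 mm) begins 78 mm behind the grasp point.
Start: joints at [1.052, 0.087, 1.371, -0, 1.684, -0.103], TCP at [0.222, 0.503, 0.206] pointing down, gripper open.
Joint ranges: [-3.1, 3.1], [-0.76, 2.03], [0.27, 2.55], [-1.08, 4.22], [0.17, 2.65], [-2.57, 2.57]. Speed limits (rad/s): [2.79, 2.79, 3.14, 3.14, 3.14, 3.14].

INTERFACE

Orientations are given as [roll, pitch, yaw] about the fixed x, y, z axes, in that order (R = Rz(yaw) Ry(pitch) Rx(roll)).
In Python, from bench import robot, eyes, close_job gives the robot as it stands.
- The arm moves only by the shell command python3 -m jog 'ROWS'. ROWS is JSON, a list of rows, each a list of 3 entries, a list of its own where there are three numbers: the turn, a rotation vector about the tool's x, y, z in degrees, then the shift along the tool's x, y, z in mm, then the closure, from -1 (fully open) to 1 (shut). In form: [[[wx, wy, wz], [x, y, z], claw], ...]. A call has 1 to 5 rows; each row is the pose to reach, as a shift and turn from the pose commanded when the call began, along the tool's axes at that moment; what a row does not reach only later rows make up. A row lasts 1/10 s, in which the tool goes at most 50 mm and 8.59 degrees, less where a joint would pass 70% of its speed; a pose out of reach is approached as far as the arm can. A call with a gripper value outside its range is refused whole. The fingers move at their own pace and stop on an object; the grip force is fixed at half the most. Time passes only in rows, so rows that repeat a pose let the fingers close. It gives the time, the measured TCP pose, the force and the opening at its end, in the units of the state.
- robot.get_obs(): the state, without advancing time (a new reading comes with each control period).
- eyes.snapshot(name): name is "scene" or "top"; returns (picture, depth): 420x560x3 uint8, red, green, blue; 420x560 float32, m along the optical axis (not along the pixel's ray), 0 where there is no reading.
- eyes.camera_params(name): a dict with "mtx" (3x3 intrinsics, pixels), "k1" (the pictures are not rectified: a ray, as slopes to the right and down, at radius r is drawn at 1 + k1 r^2 times it, then the intrinsics apply), "world_to_cam" (4x4, takes a point from world to camera coordinates). Camera axes: x right, y up, looking along -z (the intrinsics and any distortion apply to the point x, -y, -z); pixel columns grow to the right and rows downward; lengths in m; the calibration is good to about 2 mm. A picture is of the moment at which its call begins. camera_params takes no time and is no camera call.
- close_job(): hands the job in, once; it reports no verdict.
The state is a dict: "time": time; "joint_positions": joint angles; "qvel": joint speeds; "joint_torque": joint torques, N m; "tool_pos": TCP position; "ee_rot": TCP orientation; "wrist_force": force on the tool from outside, world axes, zero at the start; "wrist_torque": the same for the moment, N m; "width": finger opening in m.
Only numpy, scipy, OpenCV 4.12 (cv2) and the standard library are available. Lean on these libraries where they do the work, as an engineer would, in place of code of your own. Each camera call takes 0.05 s, during which the arm holds its last target. There are 200 camera calls.

## Working session

There is one attempt and no reset: what is moved stays moved. The work goes in short steps, Python scripts to look and compute and a shell command to move; the robot and the scene stay as the last step left them, time stands still between calls to the robot, and variables do not carry over. Pictures are saved under pics/ and viewed, about 8 in all and at most 12, crops included, and the job is handed in when it is done.

```bash
mkdir -p pics; cat > h.py <<'E'
import numpy as np, cv2
from bench import robot, eyes
def snap(n,f):
    p,d=eyes.snapshot(n); cv2.imwrite(f'pics/{f}.png',p[:,:,::-1]); np.savez(f'pics/{f}.npz',p=p,d=d); return p,d
def world(n,d,u,v):
    c=eyes.camera_params(n); K=np.array(c['mtx']); T=np.linalg.inv(np.array(c['world_to_cam']))
    k1=c['k1']; s=cv2.undistortPoints(np.array([[[u,v]]],float),K,np.array([k1,0,0,0,0.]))[0,0]
    z=d[int(round(v)),int(round(u))]
    return (T@[s[0]*z,-s[1]*z,-z,1])[:3]
def pix(n,P):
    c=eyes.camera_params(n); q=np.array(c['world_to_cam'])@[*P,1]; x,y=q[0]/-q[2],-q[1]/-q[2]; f=1+c['k1']*(x*x+y*y)
    K=np.array(c['mtx']); return (K@[x*f,y*f,1])[:2]
E
python3 - <<'E'
from h import *
for n in('scene','top'): snap(n,n+'0')
a=cv2.imread('pics/scene0.png');b=cv2.imread('pics/top0.png')
o=robot.get_obs(); print(o['time'],o['tool_pos'],o['ee_rot'],o['width'])
print(eyes.camera_params('top'))
E
```

```text
0.1 [0.22190784 0.50271612 0.20441729] [-3.14136174e+00  1.97560839e-03  1.15499646e+00] 0.09365922754284127
{'mtx': array([[499.356159  ,   0.        , 285.58676631],
       [  0.        , 499.356159  , 218.50787191],
       [  0.        ,   0.        ,   1.        ]]), 'k1': -0.11431260158292562, 'world_to_cam': array([[ 2.49099861e-02, -9.99646120e-01,  9.33416095e-03,
        -6.20876002e-05],
       [ 9.83064575e-01,  2.61904079e-02,  1.81378346e-01,
        -6.26858903e-01],
       [-1.81558626e-01,  4.65795087e-03,  9.83369091e-01,
        -1.32980016e+00],
       [ 0.00000000e+00,  0.00000000e+00,  0.00000000e+00,
         1.00000000e+00]])}
```

View pics/scene0.png

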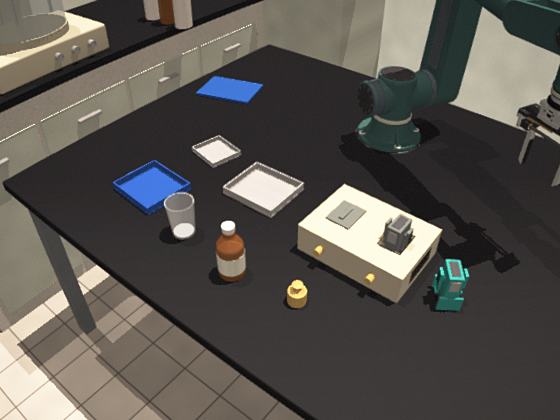

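View pics/top0.png

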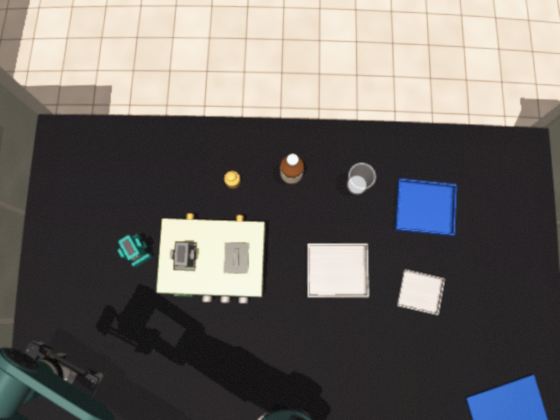

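Scene: the grey cassette is at scene (397,232) / top (184,255). Its look-alike is turquoise, at scene (452,285) / top (130,248). For the tray, the large steel one is at scene (263,188) / top (338,270). The others are the small steel one at top (421,292) and the blue ones at top (427,207) and (508,400). I choose the grey cassette and the large steel tray, and check them in a close crop.

```bash
python3 - <<'E'
from h import *
b=cv2.imread('pics/top0.png');a=cv2.imread('pics/scene0.png')
c=cv2.resize(b[205:310,100:275],None,fx=4.5,fy=4.5,interpolation=cv2.INTER_CUBIC)[:, :790]
cv2.imwrite('pics/c1.png',c)
c=cv2.resize(a[180:320,290:480],None,fx=4.2,fy=4.2,interpolation=cv2.INTER_CUBIC)
cv2.imwrite('pics/c2.png',c)
d=np.load('pics/top0.npz')['d']
# deck & cassette-top points by height
P=np.array([[*world('top',d,u,v),u,v] for v in range(200,310) for u in range(145,385) if d[v,u]>0])
def rect(m,n):
    Q=P[m]; r=cv2.minAreaRect((Q[:,:2]*1000).astype(np.float32)); print(n,len(Q),r,'zmed',np.median(Q[:,2]))
L=P[:,4-1]<280
rect(L&(abs(P[:,2]-.08)<.006),'deck')
rect(L&(P[:,2]>.122)&(P[:,2]<.15),'cass top')
rect(L&(abs(P[:,2]-.09)<.003)&(P[:,3]>215)&(P[:,3]<255)&(P[:,4]>235)&(P[:,4]<280),'cover')
rect((P[:,3]>295)&(P[:,2]>.015)&(P[:,2]<.035),'tray')
E
```

```text
Traceback (most recent call last):
  File "h.py", line 6, in world
    c=eyes.camera_params(n); K=np.array(c['mtx']); T=np.linalg.inv(np.array(c['world_to_cam']))
ValueError: time passes only in moves, steps and waits
```

View pics/c1.png

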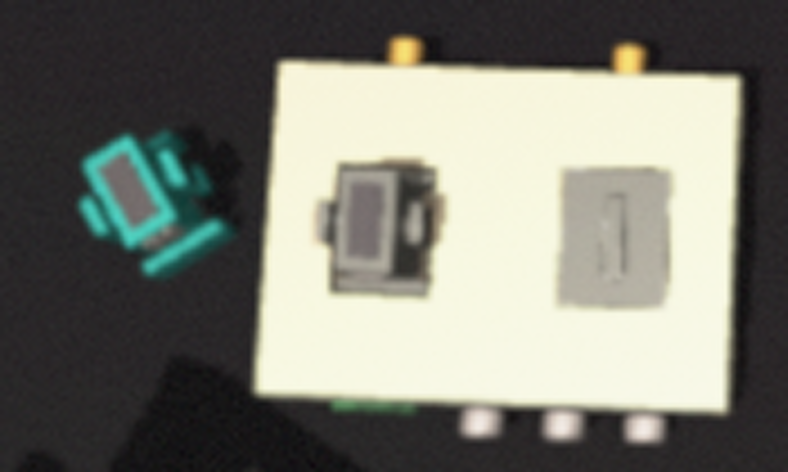

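View pics/c2.png

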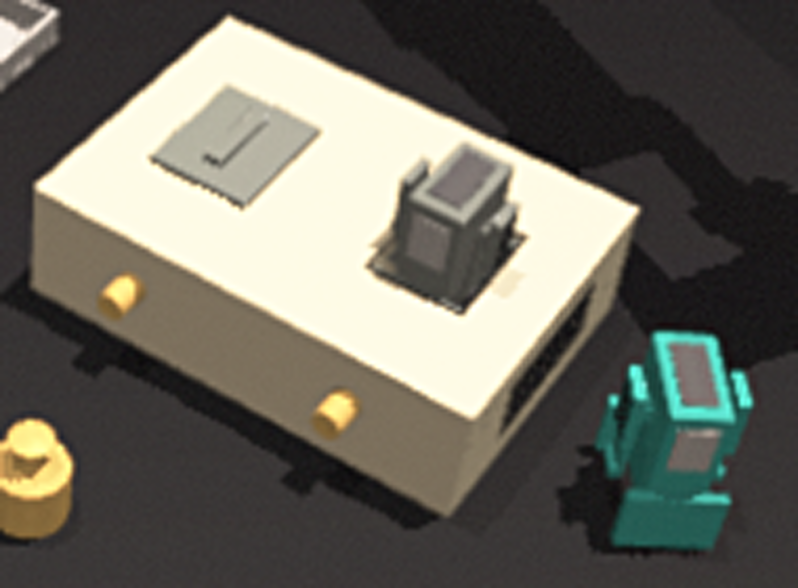

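The crops show the grey cassette seated in the left bay (core centre at about top (183,254)) and the flat grey cover in the other bay (about top (237,258)). The turquoise look-alike stands on the bench outside the unit. The choice holds.

```bash
sed -i 's/^def world/import functools\n_cp=functools.lru_cache(None)(eyes.camera_params)\ndef world/; s/c=eyes.camera_params(n)/c=_cp(n)/' h.py
python3 - <<'E'
from h import *
d=np.load('pics/top0.npz')['d']
P=np.array([[*world('top',d,u,v),u,v] for v in range(200,310) for u in range(145,385) if d[v,u]>0])
def rect(m,n):
    Q=P[m]; 
    if len(Q)<5: print(n,len(Q)); return
    r=cv2.minAreaRect((Q[:,:2]*1000).astype(np.float32)); print(n,len(Q),r,'zmed',np.median(Q[:,2]))
u,v=P[:,3],P[:,4]
L=u<280
print(np.median(P[(u>200)&(u<220)&(v>230)&(v<280),2]))
rect(L&(abs(P[:,2]-.08)<.006)&(u>158),'deck')
rect(L&(P[:,2]>.127)&(P[:,2]<.15)&(u>165),'cass top')
rect((abs(P[:,2]-.09)<.004)&(u>220)&(u<252)&(v>235)&(v<280),'cover')
rect((u>295)&(P[:,2]>.018)&(P[:,2]<.035),'tray rim')
rect((u>295)&(P[:,2]>.015)&(v>235),'tray rim2')
for n,a,b in[('core',183,251),('tray',338,270)]: print(n,world('top',d,a,b))
E
```

```text
0.07892853322728266
deck 6484 ((512.5516967773438, 217.25634765625), (280.6695861816406, 201.68128967285156), 89.5132827758789) zmed 0.07920373888657817
cass top 312 ((511.90576171875, 284.291259765625), (58.26542282104492, 57.930145263671875), 2.30673885345459) zmed 0.13290917250805878
cover 229 ((518.14599609375, 144.53819274902344), (96.95663452148438, 76.21056365966797), 0.9978464841842651) zmed 0.08758904053661287
tray rim 290 ((489.40545654296875, -133.59146118164062), (149.59246826171875, 171.35089111328125), 1.3400977849960327) zmed 0.023584581085742795
tray rim2 338 ((489.518798828125, -133.58734130859375), (149.7094268798828, 171.39627075195312), 1.2997610569000244) zmed 0.022993062706452294
core [0.51969581 0.28117418 0.13258784]
tray [ 0.49187404 -0.13705041  0.00175212]
```

```bash
python3 -m jog '[[[0,0,-8],[-13,45,0],-1],[[0,0,-16],[-26,90,0],-1],[[0,0,-23.8],[-40,135,0],-1],[[0,0,-23.8],[-40,177,0],-1],[[0,0,-23.8],[-40,177,0],-1]]'; python3 - <<'E'
from h import *
d=np.load('pics/top0.npz')['d']
P=np.array([[*world('top',d,u,v),u,v] for v in range(230,285) for u in range(165,210) if d[v,u]>0])
for t in(.128,.130,.1315):
  Q=P[P[:,2]>t]; r=cv2.minAreaRect((Q[:,:2]*1000).astype(np.float32)); print(t,len(Q),r,Q[:,:2].min(0),Q[:,:2].max(0))
E
```

```text
time: 0.6
tool_pos: [0.3718, 0.392, 0.2045]
ee_rot: [3.141, 0.002, 1.564]
wrist_force: [-0.9, 0.4, -0.8]
width: 0.0943
0.128 302 ((512.0947875976562, 281.99395751953125), (58.40189743041992, 43.96076202392578), 0.9136271476745605) [0.48265382 0.2598564 ] [0.54144855 0.30363407]
0.13 271 ((511.9672546386719, 285.1485900878906), (58.60159683227539, 35.152488708496094), 0.04856986552476883) [0.48265382 0.26757894] [0.5412812  0.30273754]
0.1315 226 ((511.6789245605469, 285.1483459472656), (58.024932861328125, 35.152488708496094), 0.04856986925005913) [0.48265382 0.26757894] [0.54069596 0.30273754]
```

```bash
python3 -m jog '[[[0,0,0],[-30,39,0],-1],[[0,0,0],[-59,78,0],-1],[[0,0,0],[-88,116,0],-1],[[0,0,0],[-106,140,0],-1],[[0,0,0],[-106,140,0],-1]]'; python3 -m jog '[[[0,0,0],[0,0,30],-1],[[0,0,0],[0,0,50],-1],[[0,0,0],[0,0,50],-1]]';python3 - <<'E'
from h import *
p,d=snap('scene','s1')
o=robot.get_obs();print(o['tool_pos'],o['ee_rot'])
print(pix('scene',o['tool_pos']),pix('scene',[.512,.286,.134]))
p,d=snap('top','t1')
a=cv2.imread('pics/s1.png')
cv2.imwrite('pics/c3.png',cv2.resize(a[160:290,320:480],None,fx=4.5,fy=4.5,interpolation=cv2.INTER_CUBIC))
E
```

```text
time: 1.1
tool_pos: [0.5097, 0.2869, 0.2042]
ee_rot: [-3.14, 0.001, 1.566]
wrist_force: [0.8, 0.2, 0.8]
width: 0.094
time: 1.4
tool_pos: [0.5045, 0.2893, 0.1514]
ee_rot: [-3.134, 0.003, 1.572]
wrist_force: [0.5, 0.5, 0.5]
width: 0.0944
[0.50565908 0.28971268 0.15365013] [-3.13716317e+00  1.19426781e-03  1.57191798e+00]
[403.00116546 214.16172394] [398.83021226 221.52668733]
```

View pics/c3.png

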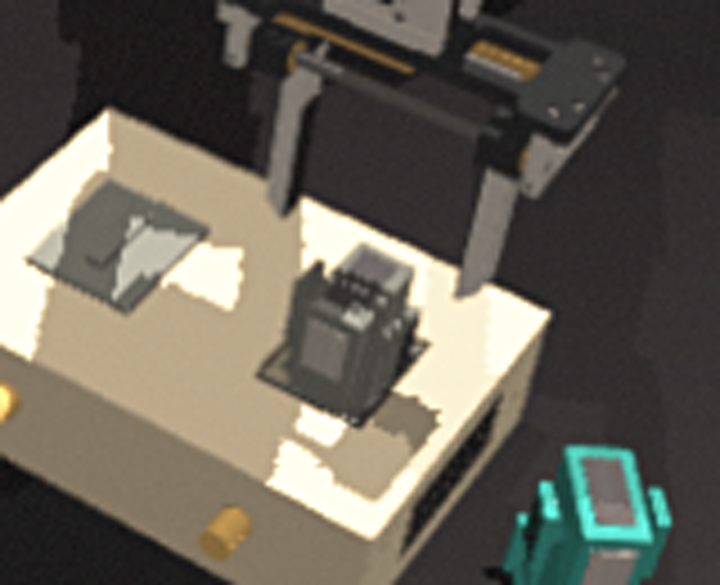

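The crop shows the open fingers, tips at crop (283,210) and (470,292), straddling the grey cassette with clear space on both sides. They sit slightly towards the robot of it, so I'll correct that.

```bash
python3 -m jog '[[[0,0,0],[-3.5,7,0],-1],[[0,0,0],[-3.5,7,0],-1],[[0,0,0],[-3.5,7,0],-1]]'; python3 -m jog '[[[0,0,0],[0,0,0],-1]]'; python3 -m jog '[[[0,0,0],[0,0,0],-1]]'
```

```text
time: 1.8
tool_pos: [0.5155, 0.2857, 0.1567]
ee_rot: [3.14, -0.001, 1.57]
wrist_force: [0.0, -0.5, -0.0]
width: 0.0941
time: 1.9
tool_pos: [0.5152, 0.2856, 0.1562]
ee_rot: [3.141, -0.001, 1.57]
wrist_force: [0.3, 0.1, 0.3]
width: 0.094
time: 2.0
tool_pos: [0.515, 0.2855, 0.1558]
ee_rot: [3.141, -0.0, 1.57]
wrist_force: [-0.4, -0.2, 0.6]
width: 0.0943
```

```bash
python3 -m jog '[[[0,0,0],[0.5,-3,25],-1],[[0,0,0],[0.5,-3,45],-1],[[0,0,0],[0.5,-3,58],-1],[[0,0,0],[0.5,-3,66],-1],[[0,0,0],[0.5,-3,66],-1]]'; python3 -m jog '[[[0,0,0],[0,0,0],-1],[[0,0,0],[0,0,0],-1],[[0,0,0],[0,0,0],-1]]'; python3 - <<'E'
from h import *
p,d=snap('scene','s2'); p,d=snap('top','t2')
a=cv2.imread('pics/s2.png')[170:280,340:460];b=cv2.imread('pics/top0.png')[0:0]
t=cv2.imread('pics/t2.png')[210:300,140:240]
f=lambda x:cv2.resize(x,(400,int(400*x.shape[0]/x.shape[1])),interpolation=cv2.INTER_CUBIC)
A,B=f(a),f(t);B=cv2.copyMakeBorder(B,0,A.shape[0]-B.shape[0],0,0,cv2.BORDER_CONSTANT) if A.shape[0]>B.shape[0] else B[:A.shape[0]]
cv2.imwrite('pics/c4.png',np.hstack([A,B]))
E
```

```text
time: 2.5
tool_pos: [0.5113, 0.2857, 0.0883]
ee_rot: [-3.14, 0.001, 1.57]
wrist_force: [0.3, -0.5, -0.2]
width: 0.0939
time: 2.8
tool_pos: [0.5126, 0.2863, 0.0907]
ee_rot: [3.14, -0.001, 1.57]
wrist_force: [0.6, -0.4, 0.5]
width: 0.0939
```

View pics/c4.png

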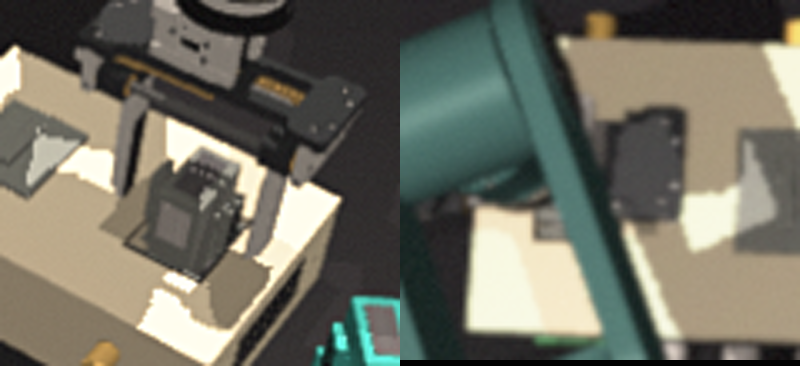

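Image: the fingers (tips at crop (122,195) and (260,255)) are at pad height on both sides of the cassette, clear of the deck. I'll close in stages and watch the side force.

```bash
python3 -m jog '[[[0,0,0],[0,0,0],-0.25],[[0,0,0],[0,0,0],-0.25],[[0,0,0],[0,0,0],-0.25],[[0,0,0],[0,0,0],-0.25],[[0,0,0],[0,0,0],-0.25]]';python3 -m jog '[[[0,0,0],[0,0,0],-0.25],[[0,0,0],[0,0,0],-0.25]]'; python3 -m jog '[[[0,0,0],[0,0,0],-0.15],[[0,0,0],[0,0,0],-0.15],[[0,0,0],[0,0,0],-0.15]]';python3 -m jog '[[[0,0,0],[0,0,0],-0.15],[[0,0,0],[0,0,0],-0.15]]'
```

```text
time: 3.4
tool_pos: [0.5119, 0.2867, 0.0896]
ee_rot: [3.141, -0.002, 1.571]
wrist_force: [-0.5, 1.5, -0.0]
width: 0.0595
time: 3.6
tool_pos: [0.5119, 0.2862, 0.0896]
ee_rot: [3.141, -0.0, 1.57]
wrist_force: [0.2, 1.2, -0.4]
width: 0.059
time: 3.9
tool_pos: [0.5119, 0.2861, 0.0896]
ee_rot: [3.141, -0.0, 1.57]
wrist_force: [-1.0, 1.7, 1.3]
width: 0.054
time: 4.1
tool_pos: [0.5119, 0.2861, 0.0896]
ee_rot: [3.141, -0.0, 1.57]
wrist_force: [-0.9, 0.7, 1.6]
width: 0.054
```

```bash
python3 -m jog '[[[0,0,0],[1,0,0],-0.15],[[0,0,0],[1,0,0],-0.15],[[0,0,0],[1,0,0],-0.15]]';python3 -m jog '[[[0,0,0],[0,0,0],-0.05],[[0,0,0],[0,0,0],-0.05],[[0,0,0],[0,0,0],1],[[0,0,0],[0,0,0],1]]';python3 -m jog '[[[0,0,0],[0,0,0],1],[[0,0,0],[0,0,0],1],[[0,0,0],[0,0,0],1]]'
```

```text
time: 4.4
tool_pos: [0.5119, 0.2869, 0.0895]
ee_rot: [3.142, 0.0, 1.57]
wrist_force: [0.6, 0.6, 0.4]
width: 0.0548
time: 4.8
tool_pos: [0.512, 0.2873, 0.0901]
ee_rot: [3.141, -0.001, 1.571]
wrist_force: [-2.0, 1.2, 4.3]
width: 0.0471
time: 5.1
tool_pos: [0.512, 0.2873, 0.0901]
ee_rot: [3.141, -0.001, 1.571]
wrist_force: [-1.5, 1.5, 4.1]
width: 0.0468
```

```bash
python3 -m jog '[[[0,0,0],[0,0,-2],1],[[0,0,0],[0,0,-4],1],[[0,0,0],[0,0,-6],1],[[0,0,0],[0,0,-8],1]]';python3 -m jog '[[[0,0,0],[0,0,-3],1],[[0,0,0],[0,0,-6],1],[[0,0,0],[0,0,-9],1],[[0,0,0],[0,0,-12],1]]'; python3 - <<'E'
from h import *
p,d=snap('scene','s3')
a=cv2.imread('pics/s3.png')[150:280,330:470]
cv2.imwrite('pics/c5.png',cv2.resize(a,None,fx=4,fy=4,interpolation=cv2.INTER_CUBIC))
E
```

```text
time: 5.5
tool_pos: [0.5114, 0.2871, 0.0966]
ee_rot: [-3.14, -0.0, 1.57]
wrist_force: [-0.4, 3.2, -2.7]
width: 0.0469
time: 5.9
tool_pos: [0.5119, 0.2871, 0.1098]
ee_rot: [3.141, -0.0, 1.57]
wrist_force: [0.1, 3.2, -3.5]
width: 0.0468
```

View pics/c5.png

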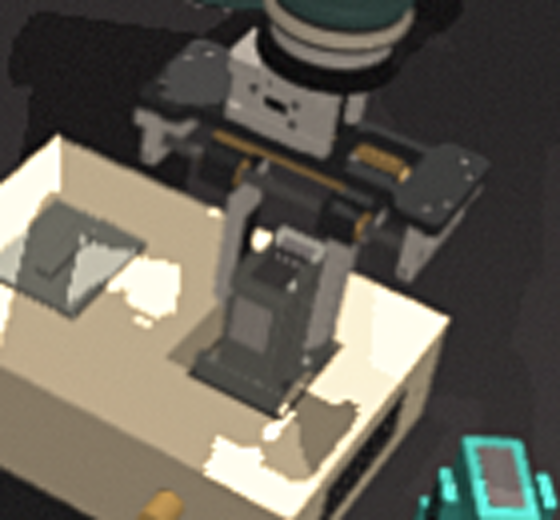

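The cassette is rising with the fingers; its shoulder is now above the deck, at crop (265,375). Load on the wrist is about 3 N, so there is no wrenching. I'll keep drawing it up.

```bash
python3 -m jog '[[[0,0,0],[0.5,0,-5],1],[[0,0,0],[1,0,-10],1],[[0,0,0],[1,0,-16],1],[[0,0,0],[1,0,-22],1],[[0,0,0],[1,0,-28],1]]';python3 -m jog '[[[0,0,0],[0,0,-10],1],[[0,0,0],[0,0,-25],1],[[0,0,0],[0,0,-45],1],[[0,0,0],[0,0,-65],1],[[0,0,0],[0,0,-80],1]]';python3 -m jog '[[[0,0,0],[0,0,0],1],[[0,0,0],[0,0,0],1]]'; python3 - <<'E'
from h import *
p,d=snap('scene','s4')
a=cv2.imread('pics/s4.png')[110:280,310:470]
cv2.imwrite('pics/c6.png',cv2.resize(a,None,fx=3.5,fy=3.5,interpolation=cv2.INTER_CUBIC))
E
```

```text
time: 6.45
tool_pos: [0.5121, 0.2875, 0.1383]
ee_rot: [3.141, 0.001, 1.57]
wrist_force: [-0.2, -0.2, -1.6]
width: 0.0469
time: 6.95
tool_pos: [0.5124, 0.2881, 0.2204]
ee_rot: [3.139, -0.001, 1.57]
wrist_force: [0.3, -0.0, -2.2]
width: 0.0469
time: 7.15
tool_pos: [0.512, 0.288, 0.2178]
ee_rot: [3.141, -0.0, 1.57]
wrist_force: [-0.2, 0.1, -2.2]
width: 0.0467
```

View pics/c6.png

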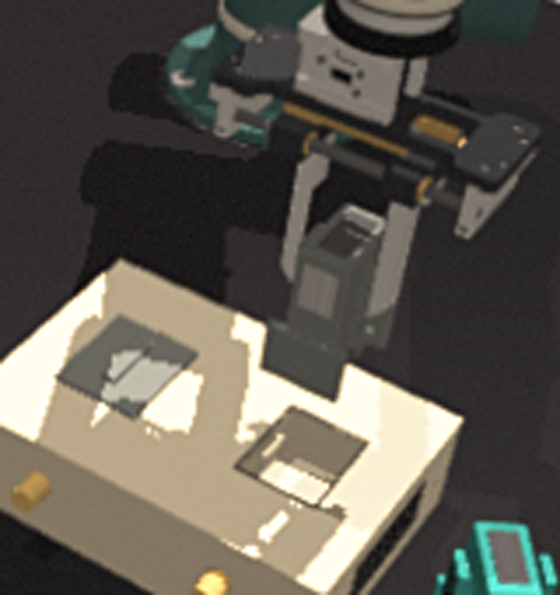

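The cassette is fully out and upright in the fingers, with its foot at crop (300,365) above the empty bay at crop (305,450). I'll carry it across.

```bash
python3 -m jog '[[[0,0,0],[-10,0,0],1],[[0,0,0],[-30,-2,0],1],[[0,0,0],[-60,-4,0],1],[[0,0,0],[-90,-6,0],1],[[0,0,0],[-120,-8,0],1]]';python3 -m jog '[[[0,0,0],[-30,-2,0],1],[[0,0,0],[-60,-4,0],1],[[0,0,0],[-90,-6,0],1],[[0,0,0],[-120,-8,0],1],[[0,0,0],[-150,-10,0],1]]';python3 -m jog '[[[0,0,0],[-30,-1,0],1],[[0,0,0],[-60,-2,10],1],[[0,0,0],[-90,-3,20],1],[[0,0,0],[-120,-4,35],1],[[0,0,0],[-140,-5,45],1]]';python3 -m jog '[[[0,0,0],[-12,0,15],1],[[0,0,0],[-12,0,20],1],[[0,0,0],[-12,0,20],1],[[0,0,0],[-12,0,20],1],[[0,0,0],[-12,0,20],1]]'
```

```text
time: 7.7
tool_pos: [0.5029, 0.1662, 0.2161]
ee_rot: [-3.139, 0.001, 1.57]
wrist_force: [-0.2, 0.1, -1.2]
width: 0.0468
time: 8.2
tool_pos: [0.4926, 0.0162, 0.2163]
ee_rot: [-3.139, 0.0, 1.57]
wrist_force: [-0.1, -0.3, -1.7]
width: 0.0468
time: 8.7
tool_pos: [0.487, -0.1241, 0.1702]
ee_rot: [-3.138, -0.0, 1.568]
wrist_force: [0.1, 0.1, -2.0]
width: 0.0468
time: 9.2
tool_pos: [0.4893, -0.1332, 0.1534]
ee_rot: [3.14, 0.0, 1.572]
wrist_force: [-0.3, -0.8, -1.5]
width: 0.0464
```

```bash
python3 -m jog '[[[0,0,0],[0,0,0],1],[[0,0,0],[0,0,0],1],[[0,0,0],[0,0,0],1]]'; python3 - <<'E'
from h import *
p,d=snap('scene','s5')
o=robot.get_obs();t=o['tool_pos'];print(np.abs(o['qvel']).max())
print('tray c in crop',(pix('scene',[.4895,-.1336,.005])-[180,90])*4,'foot expected',(pix('scene',[t[0],t[1],t[2]-.052])-[180,90])*4)
a=cv2.imread('pics/s5.png')[90:230,180:340]
cv2.imwrite('pics/c7.png',cv2.resize(a,None,fx=4,fy=4,interpolation=cv2.INTER_CUBIC))
E
```

```text
time: 9.5
tool_pos: [0.4889, -0.1338, 0.1528]
ee_rot: [3.141, 0.0, 1.571]
wrist_force: [0.1, -0.9, -1.5]
width: 0.0466
0.0024818197279582333
tray c in crop [330.20807507 397.56689796] foot expected [327.5686842  285.62191444]
```

View pics/c7.png

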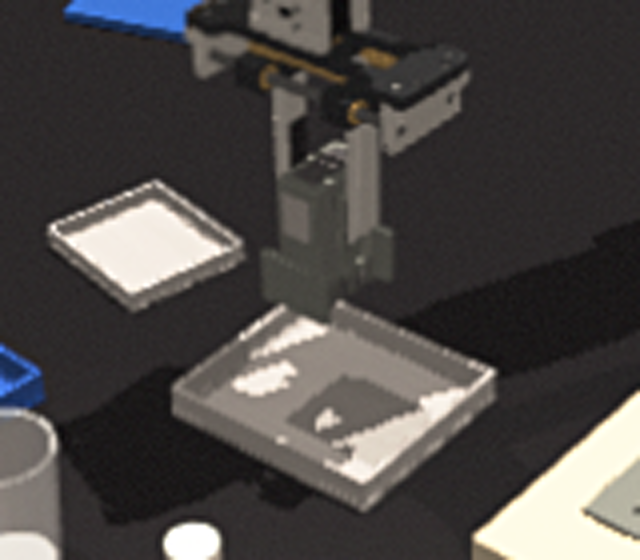

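The cassette hangs upright. Its foot centre is at about crop (325,285), which matches the predicted (328,286), above the tray's middle at crop (330,398). The arm is still, so I'm handing in.

```bash
python3 -c "
from bench import close_job; print(close_job())"
```

```text
the job is handed in; nothing more can be done
None
```

I pinched both catches of the grey cassette, drew it straight up out of its bay, and carried it to the large steel tray. The job was handed in at about 9.5 s with the cassette still in the fingers. The hand-in reported no verdict.

- **Draw:** The wrist force stayed at about 5 N or less in every reading during the pinch and lift. There was a side force of about 3 N in the bay, so I shifted the tool 1 mm sideways to relieve it.
- **Final pose:** In the last reading the tool was within 1 mm of the tray's measured centre. The underside worked out at about 10 cm above the bench. The last picture showed the cassette upright, with its foot where I had predicted, and the arm was still.
- **Other objects:** The moves kept clear of the cup, bottle, weight and turquoise look-alike, but I did not measure their positions again afterwards.
- **One disagreement:** The finger opening read about 47 mm, against the stated 50 mm with the catches fully pinched. I put that down to the fingers bending a little. Catch travel and contact forces could not be read directly.

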